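# Test the cold-chain alarm: trip and reset the breaker, then raise and hold the aerial

### The arm

A 7-joint arm with a two-finger parallel gripper is mounted at the origin on a cart in front of the work surface, level with it; the furniture and walls round the work are solid. World frame = base frame: x ahead of the robot, y to its left, z up, the work surface at z = 0. Lengths are in m, angles in rad, forces in N, time in s.
With the tool pointing down it reaches from about 0.4 to 0.875 m from the base axis. Payload 6.5 kg.
Tool frame: the origin (TCP) lies at the centre of the arm's flange, where the gripper is bolted on; the fingertips stand 173 mm ahead of it and the grasp point (between the pads) lies 155 mm ahead of it; z points along the fingers, y is the line along which they close (so a half turn about z gives the same grasp; the last joint's range is limited). The gripper opens to 85 mm and grips with 20 to 120 N. Pads are 22 mm wide; open, the fingers measure 114 mm over their backs; the gripper's body (76 mm by 85 mm) begins 54 mm behind the grasp point. The pads swing forward as they close: fully open they stand 13 mm farther back than shut.
Start: joints at [1.268, 0.536, -0.004, 1.538, 0.003, 1.067, -0.071], TCP at [0.152, -0.632, 0.405] pointing down, gripper open.
Joint ranges: [-2.7, 2.7], [-0.37, 2.16], [-1.27, 1.26], [0.24, 2.4], [-1.31, 4.45], [0.19, 1.91], [-2.76, 2.76]. Speed limits (rad/s): [2.39, 2.39, 3.14, 3.14, 3.14, 3.14, 3.14].

### API

Orientations are given as a unit quaternion [x, y, z, w].
In Python, from workcell import r gives the robot as it stands. Calls block until the motion is done:
- r.move_pose(position, orientation): joint-space move of the TCP to a pose.
- r.line_to(position, rate=0.15, rotation=None): straight line of the TCP; rotation=None keeps the orientation; rate is the mean speed in m/s.
- r.goto_joints(angles): joint-space move.
- r.grip(opening): opening from 0.0 (shut) to 1.0 (fully open); the grip force is fixed at half the most; returns when the fingers have stopped.
- r.hold(seconds).
- r.ik(position, orientation): joint angles nearest the present ones, or None.
- r.sense(): the state.
- r.camera(name): name is "side" or "top"; returns the picture (480x640x3 uint8, red, green, blue); there is no depth.
- r.get_calibration(name): a dict with "intrinsics" (3x3 intrinsics, pixels), "view" (4x4, takes a point from world to camera coordinates). Camera axes: x right, y down, z forward; pixel columns grow to the right and rows downward; lengths in m; the calibration is good to about 2 mm. A picture is of the moment at which its call begins. get_calibration takes no time and is no camera call.
A pose or a line that the arm cannot do raises r.MotionError and nothing moves.
- r.sign_off(): hands the job in; it is judged then, once.
The state is a dict: "clock": time; "qpos": joint angles; "dq": joint speeds; "effort": joint torques, N m; "tcp_pos": TCP position; "tool_rot": TCP orientation; "ft_force": force on the tool from outside, world axes, zero at the start; "wrist_torque": the same for the moment, N m; "opening": opening from 0.0 (shut) to 1.0 (fully open); "finger_force": force on a finger pad.
Only numpy, scipy, OpenCV 4.12 (cv2) and the standard library are available. Lean on these libraries where they do the work, as an engineer would, in place of code of your own. Each camera call takes 0.05 s, during which the arm holds its last target. There are 200 camera calls.

### The job

Do the routine check of the cold-chain alarm: press the test button of the breaker unit so that its lever drops, and lift the lever back up until it stays up by itself. Then press the release button of the aerial unit, take the mast by its head, pull it straight up past the first stop to the second stop, and finish while holding it there, fully extended. Leave the thermometer, the cotton jar and the carton where they stand.

Things in the scene. Friction and masses are not known exactly. Their poses are not given: they have to be found in the camera images.
- breaker_unit: Breaker unit: white box fixed to the table, 100 (x) x 124 (y) x 62 mm high with a grey top panel, a round button and one black lever between two grey cheeks. Origin: centre of its underside; x points to its back, z up. It stands to the left or right of the aerial unit and is turned up to 0.4 rad.
- test_button_top (a point): Centre of the top face of the breaker unit's test button: white, round, 26 mm across, pressed straight down; travel 6 mm, about 5 N when fully down. It springs back.
- test_button (a joint): Travel of the test button in m: 0 out, 0.006 fully down. At about 0.0035 it tips the lever over, which then falls by itself within 0.8 s.
- lever_grip (a point): Centre of the lever's end knob: black roller 14 mm across and 20 mm long, lying along the breaker unit's y axis, 48 mm from the lever's hinge. The lever below it is 10 mm wide (along y). Its position moves with the lever.
- lever_hinge (a point): Centre of the lever's hinge, whose axis is the breaker unit's y axis; 83 mm above the table. The grey cheeks round it are 36 mm wide over all (y) and reach to 10 mm above it.
- trip_lever (a joint): Angle of the lever in rad: 0 up (it leans 0.2 rad back past the vertical, against its stop, and stays by its weight); it grows as the lever falls forward (towards the unit's -x, the robot's side), 1.5 dropped, resting about 0.27 rad above the horizontal with its knob 96 mm above the table. To reset, lift the knob round the hinge over the top and let go at 0; below 0.1 it stays up and settles back to 0. It weighs 60 g and moves easily.
- aerial_unit: Aerial unit: white box fixed to the table, 100 (x) x 136 (y) x 62 mm high with a round button and a steel telescopic mast that comes up out of a grey collar (44 mm across, top 80 mm above the table). Origin: centre of its underside; x points to its back, z up. Turned up to 0.4 rad.
- release_button_top (a point): Centre of the top face of the aerial unit's release button: white, round, 26 mm across, 72 mm from the mast's axis; travel 6 mm, about 5 N when fully down. It springs back.
- release_button (a joint): Travel of the release button in m: 0 out, 0.006 fully down. Past about 0.003 the catch lets go and the mast's upper section pops up about 15 mm by itself; until then the mast is locked down. The button need not be kept down afterwards.
- mast_head: Head of the mast, to pull by: black upright grip 22 mm across, with a 32 mm rim on top. Origin on the axis at the middle of the 22 mm grip part, 102 mm above the table while locked down, about 117 mm when popped up, about 202 mm when fully extended; the grip part reaches from 14 mm below to 13 mm above the origin, the rim's top is 25 mm above. It moves straight up only.
- mast_upper (a joint): Extension of the upper section in m: 0 locked down, about 0.015 popped up, 0.050 at its end, which is the first stop. A spring pulls it back; about 4 N at the first stop.
- mast_lower (a joint): Extension of the lower section in m: 0 to 0.050. It follows when the upper section is at its stop; about 8 N starts it, about 11.5 N holds it at 0.050, which is the second stop. Let go, the mast springs back in.
- temp_logger: Bystander: pale probe thermometer lying flat, 108 x 58 x 24 mm; origin at the centre of its underside. Leave alone.
- cotton_jar: Bystander: steel cotton jar with lid, 70 mm across, 103 mm high; origin at the centre of its underside. Leave alone.
- diluent_box: Bystander: flat white carton, 86 x 67 x 25 mm; origin at the centre of its underside. Leave alone.

How it is judged:
By the outcome, as a careful person would: the job done as asked, in the order asked, and still so for the second after the job is handed in, while the arm keeps its last pose, push and grip.
It also fails if it takes over 72 s, if anything falls off the work surface, if the arm or the gripper's body presses on something with over 40 N, if the wrist force passes 120 N, or if a joint passes its speed limit or range.

## Working session

There is one attempt and no reset: what is moved stays moved. The work goes in short steps, each a Python script; the robot and the scene stay as the last script left them, time stands still between calls to the robot, and variables do not carry over. Pictures are saved under pics/ and viewed, at most 10 in all, crops included, and the job is handed in when it is done.

```bash
ls; mkdir -p pics; python3 - <<'E'
from workcell import r
import cv2,numpy as np
for n in("side","top"):
    im=r.camera(n); cv2.imwrite(f"pics/{n}0.png",im[...,::-1])
    c=r.get_calibration(n); print(n,np.round(c["intrinsics"],1).tolist(),np.round(c["view"],3).tolist())
s=r.sense(); print({k:np.round(v,3).tolist() for k,v in s.items()})
E
```

```text
pics
side [[536.8, 0.0, 314.1], [0.0, 536.8, 241.3], [0.0, 0.0, 1.0]] [[0.965, -0.262, -0.014, -0.633], [-0.23, -0.818, -0.528, 0.037], [0.127, 0.513, -0.849, 1.067], [0.0, 0.0, 0.0, 1.0]]
top [[607.3, 0.0, 313.9], [0.0, 607.3, 225.4], [0.0, 0.0, 1.0]] [[0.017, -1.0, -0.0, -0.235], [-0.99, -0.016, -0.142, 0.614], [0.142, 0.002, -0.99, 1.126], [0.0, 0.0, 0.0, 1.0]]
{'clock': 0.1, 'qpos': [1.268, 0.537, -0.004, 1.539, 0.003, 1.067, -0.071], 'dq': [0.001, -0.0, -0.0, -0.003, 0.001, -0.001, 0.002], 'effort': [0.004, -58.457, 1.052, -25.978, 0.013, 0.005, -0.0], 'tcp_pos': [0.152, -0.632, 0.404], 'tool_rot': [0.993, 0.118, -0.0, -0.001], 'ft_force': [0.923, -0.158, -0.208], 'wrist_torque': [0.005, -0.054, -0.014], 'finger_force': 0.0, 'opening': 1.002}
```

View pics/top0.png

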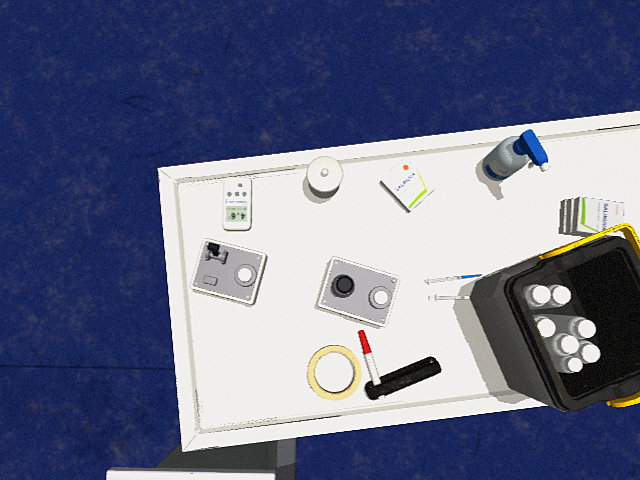

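View pics/side0.png

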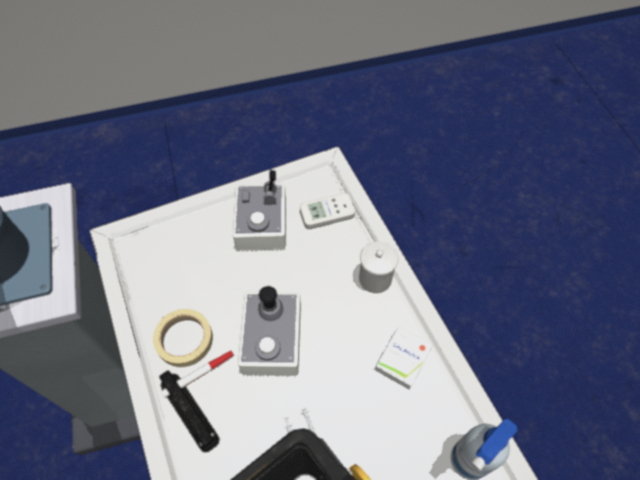

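```bash
cat > h.py <<'E'
from workcell import r
import cv2,numpy as np
from scipy.spatial.transform import Rotation as R
C={n:{k:np.array(v) for k,v in r.get_calibration(n).items()} for n in("side","top")}
def ray(n,uv):
    K,V=C[n]["intrinsics"],C[n]["view"]
    d=V[:3,:3].T@np.linalg.solve(K,[*uv,1.]); return -V[:3,:3].T@V[:3,3],d/np.linalg.norm(d)
def plane(n,uv,z):
    o,d=ray(n,uv); return o+d*(z-o[2])/d[2]
def tri(a,b):
    P=[C[n]["intrinsics"]@C[n]["view"][:3] for n in("side","top")]
    X=cv2.triangulatePoints(*P,np.float64(a).reshape(2,1),np.float64(b).reshape(2,1))[:,0]; return X[:3]/X[3]
def down(yaw): # tool z down, tool y along world direction yaw
    c,s=np.cos(yaw),np.sin(yaw)
    return R.from_matrix(np.array([[-s*-1,c,0],[-c,s,0],[0,0,-1]]).T @ np.eye(3) if 0 else np.column_stack([[-s,c,0] if np.dot(np.cross([-s,c,0],[c,s,0]),[0,0,-1])>0 else [s,-c,0],[c,s,0],[0,0,-1]])).as_quat()
E
python3 - <<'E'
s=open('h.py').read().split("def down")[0]
s+='''def down(yaw):  # fingers point down, tool y (closing line) along world heading yaw
    y=np.array([np.cos(yaw),np.sin(yaw),0]); z=np.array([0,0,-1.]); return R.from_matrix(np.column_stack([np.cross(y,z),y,z])).as_quat()
'''
open('h.py','w').write(s)
from sys import path; path.insert(0,'.')
from h import *
w={}
for n,boxes in dict(top=dict(brk=(185,232,275,312),aer=(310,250,408,332)),side=dict(brk=(228,165,295,252),aer=(234,280,306,380))).items():
    im=cv2.imread(f"pics/{n}0.png"); g=cv2.cvtColor(im,cv2.COLOR_BGR2GRAY)
    for k,(a,b,c,d) in boxes.items():
        sub=g[b:d,a:c]
        for nm,m in dict(white=sub>200,grey=(sub>90)&(sub<185),black=sub<60).items():
            cs,_=cv2.findContours(m.astype(np.uint8),cv2.RETR_CCOMP,cv2.CHAIN_APPROX_NONE)
            for q in cs:
                A=cv2.contourArea(q)
                if A>(20 if nm=="black" else 90): 
                    (x,y),(ww,hh),an=cv2.minAreaRect(q); print(n,k,nm,A,"rect",round(x+a,1),round(y+b,1),round(ww,1),round(hh,1),round(an,1))
ims=[]
for n,(a,b,c,d) in dict(top=(180,225,410,335),side=(225,160,310,380)).items():
    im=cv2.imread(f"pics/{n}0.png")[b:d,a:c]; k=3 if n=="top" else 2.7
    ims.append(cv2.resize(im,None,fx=k,fy=k,interpolation=cv2.INTER_CUBIC))
cv2.imwrite("pics/crop_top.png",ims[0]); cv2.imwrite("pics/crop_side.png",ims[1])
E
```

```text
top brk white 120.5 rect 244.0 274.0 12.0 12.0 90.0
top brk white 7030.0 rect 229.5 271.5 79.0 89.0 90.0
top brk white 443.5 rect 237.9 289.8 42.4 83.7 64.1
top brk white 2916.0 rect 226.9 270.3 62.2 49.6 14.6
top brk grey 2531.5 rect 227.2 270.5 59.7 47.6 14.8
top brk grey 166.0 rect 244.0 274.0 14.1 14.1 45.0
top brk black 88.0 rect 212.6 248.9 11.9 11.7 8.1
top aer white 123.0 rect 380.5 297.0 12.0 13.0 90.0
top aer white 7845.5 rect 358.5 290.5 97.0 81.0 -0.0
top aer white 3264.5 rect 358.8 291.0 69.1 49.6 17.3
top aer white 497.0 rect 339.4 304.8 86.6 44.4 53.1
top aer grey 204.5 rect 339.7 305.8 84.0 41.5 51.8
top aer grey 2259.5 rect 358.8 291.1 67.2 47.6 17.2
top aer grey 166.5 rect 380.8 296.8 14.8 14.1 45.0
top aer black 230.5 rect 344.8 284.4 17.9 17.0 26.6
top aer black 133.5 rect 344.0 284.0 12.7 12.7 45.0
side brk white 91.0 rect 257.1 217.2 10.3 11.6 63.4
side brk white 1724.0 rect 261.0 208.0 86.0 66.0 90.0
side brk grey 657.5 rect 259.0 223.0 54.0 52.0 90.0
side brk grey 2158.0 rect 256.2 199.1 66.9 55.5 88.3
side brk grey 135.0 rect 257.0 217.0 12.7 12.7 45.0
side brk grey 97.5 rect 269.5 200.0 13.0 10.0 0.0
side brk grey 151.5 rect 270.2 181.1 24.1 10.9 86.4
side brk black 53.0 rect 271.5 180.5 4.5 19.1 5.7
side brk black 367.0 rect 249.6 165.8 15.2 50.6 71.6
side aer white 140.5 rect 267.0 344.5 13.0 14.0 90.0
side aer white 7028.0 rect 269.5 329.5 99.0 71.0 90.0
side aer white 869.5 rect 285.4 351.0 50.0 95.7 43.2
side aer white 3803.5 rect 268.7 323.7 55.2 79.4 2.4
side aer grey 498.5 rect 285.0 352.5 47.2 92.0 44.1
side aer grey 3463.0 rect 269.1 323.8 52.1 77.5 3.4
side aer grey 203.5 rect 266.8 344.2 15.6 16.3 45.0
side aer grey 451.0 rect 267.5 303.0 19.0 34.0 0.0
side aer black 257.0 rect 267.5 298.0 22.0 15.0 90.0
```

View pics/crop_top.png

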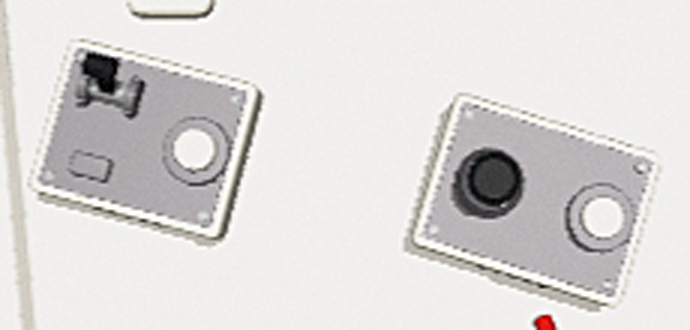

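View pics/crop_side.png

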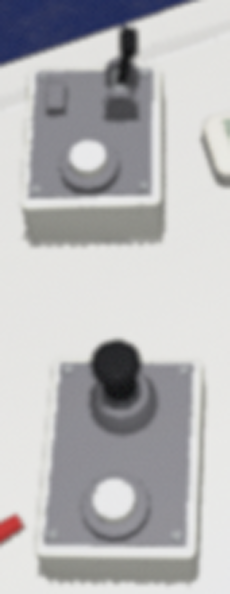

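```bash
python3 - <<'E'
from h import *
np.set_printoptions(precision=4,suppress=True)
bb=tri((257.1,217.2),(244,274)); ab=tri((267,344.5),(380.5,297))
print("btn",bb,ab, plane("top",(244,274),.072),plane("top",(380.5,297),.072),plane("side",(257.1,217.2),.072),plane("side",(267,344.5),.072))
m=plane("top",(344,284),.127); print("mast",m,np.linalg.norm((m-plane("top",(380.5,297),.072))[:2]))
for c,an in(((227.2,270.5),14.8),((358.8,291.1),17.2)):
    a=np.radians(an); p,q=[plane("top",np.array(c)+s*30*np.array([np.cos(a),np.sin(a)]),.062) for s in(1,-1)]
    v=(q-p); yaw=np.arctan2(-v[0],v[1]); print("ctr",plane("top",c,.062),"yaw",yaw)
    X=np.array([np.cos(yaw),np.sin(yaw),0]);Y=np.array([-X[1],X[0],0])
    o=plane("top",c,.062)
    if an<15: L=dict(knob=plane("top",(213.3,247.7),.134),hinge=plane("top",(216.7,256.7),.093),btn=bb)
    else: L=dict(mast=m,btn=ab)
    for k,p in L.items(): print(k,p,"local",X@(p-o),Y@(p-o))
E
```

```text
btn [ 0.5196 -0.0972  0.0806] [ 0.4821 -0.349   0.079 ] [ 0.5207 -0.0961  0.072 ] [ 0.4824 -0.3498  0.072 ] [ 0.5193 -0.0912  0.072 ] [ 0.4819 -0.3462  0.072 ]
mast [ 0.5027 -0.2794  0.127 ] 0.0731980257463023
ctr [ 0.5273 -0.0633  0.062 ] yaw -0.24023414604461
knob [ 0.5624 -0.0476  0.134 ] local 0.030361048795315877 0.023582995051990564
hinge [ 0.5502 -0.0476  0.093 ] local 0.01849116162547155 0.020685409126357746
btn [ 0.5196 -0.0972  0.0806] local 0.000579996045593373 -0.03477022758197207
ctr [ 0.493  -0.3103  0.062 ] yaw -0.2829784679445207
mast [ 0.5027 -0.2794  0.127 ] local 0.0006860021291350063 0.03239189167571117
btn [ 0.4821 -0.349   0.079 ] local 0.00034303646118559114 -0.04018773852731324
```

```bash
cat >> h.py <<'E'
np.set_printoptions(precision=4,suppress=True)
BY,AY=-0.240,-0.283
BX=np.array([np.cos(BY),np.sin(BY),0]); BYv=np.array([-BX[1],BX[0],0])
BTN=np.array([.520,-.0965,.0795]); ABTN=np.array([.4823,-.349,.079]); MAST=np.array([.5027,-.2794,0])
HINGE=np.array([.5273,-.0633,0])+.0195*BX+.022*BYv+np.array([0,0,.083])
def press(top,stop=8.,deep=.012):
    tip=np.array([0,0,.173]); r.line_to(top+tip+[0,0,.006],.12); r.hold(.3); f0=r.sense()["ft_force"][2]; log=[]
    for d in np.arange(.003,-deep,-.0015):
        r.line_to(top+tip+[0,0,d],.03); s=r.sense(); f=s["ft_force"][2]-f0; log.append((round(s["tcp_pos"][2]-.173,4),round(f,1)))
        if abs(f)>stop: break
    print(log)
E
python3 - <<'E'
from h import *
r.grip(0)
p=r.sense()["tcp_pos"]; up=[p[0],p[1],.52]
q=[down(BY+a) for a in(np.pi/2,-np.pi/2)]
a=BTN-.003*BYv; A=[a[0],a[1],.46]
for x in q: print(r.ik(A,x))
j=[r.ik(A,x) for x in q]; cur=r.sense()["qpos"]
k=min((i for i in(0,1) if j[i] is not None),key=lambda i:abs(j[i][6]))
r.line_to(up,.25); r.move_pose(A,q[k]); r.line_to([a[0],a[1],.30],.25)
press(a)
cv2.imwrite("pics/press_s.png",r.camera("side")[...,::-1])
r.line_to(a+[0,0,.3],.15); r.hold(.8)
im=[r.camera(n) for n in("side","top")]
cv2.imwrite("pics/t1.png",np.hstack([im[0][150:260,200:320],im[1][215:325,170:290]]).repeat(3,0).repeat(3,1)[...,::-1])
s=r.sense();print(k,s["clock"],s["qpos"],s["tcp_pos"],s["ft_force"])
E
```

```text
[ 0.738   0.3749 -0.8012  1.7619  0.2951  1.1297  1.1746]
[ 0.3813  0.2917 -0.3382  1.7811  0.108   1.0868 -1.8048]
[(np.float64(0.0828), np.float64(2.6)), (np.float64(0.0813), np.float64(4.0)), (np.float64(0.0801), np.float64(10.9))]
0 8.0833 [ 0.6652  0.4577 -0.7184  1.8515  0.3614  0.9664  1.1193] [ 0.5193 -0.0994  0.3795] [ 0.9766 -0.172   0.2221]
```

View pics/t1.png

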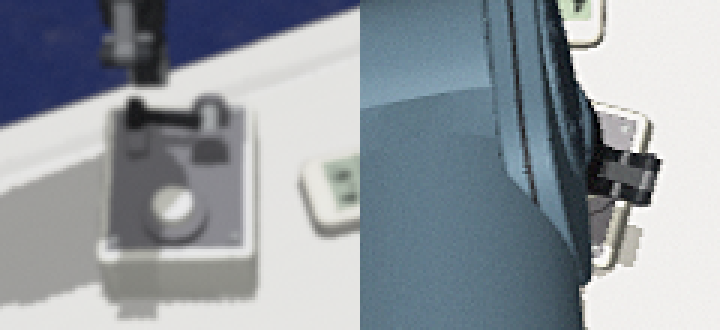

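```bash
python3 - <<'E'
from h import *
im=r.camera("side"); g=cv2.cvtColor(im,cv2.COLOR_RGB2GRAY)
a,b,c,d=236,178,275,200
cs,_=cv2.findContours((g[b:d,a:c]<45).astype(np.uint8),cv2.RETR_EXTERNAL,cv2.CHAIN_APPROX_NONE)
for q in cs: print(cv2.contourArea(q),np.array(cv2.boundingRect(q))+[a,b,0,0])
K=HINGE-.046*BX; K[2]=.096
P=C["side"]["intrinsics"]@C["side"]["view"][:3]
pr=lambda p:(lambda h:h[:2]/h[2])(P@np.append(p,1))
print("knob pred",K,pr(K),"hinge",HINGE,pr(HINGE),"seen(244.5,187)->",plane("side",(244.5,187),.096))
for e in(-.01,.01): print(pr(K+e*BYv))
cv2.imwrite("pics/k.png",cv2.resize(im[165:235,220:310],None,fx=8,fy=8,interpolation=cv2.INTER_CUBIC)[...,::-1])
E
```

```text
65.5 [242 184  24   9]
knob pred [ 0.5068 -0.0356  0.096 ] [243.45  188.614] hinge [ 0.5515 -0.0466  0.083 ] [267.9606 192.0242] seen(244.5,187)-> [ 0.5095 -0.0323  0.096 ]
[243.2193 192.7813]
[243.6783 184.4891]
```

View pics/k.png

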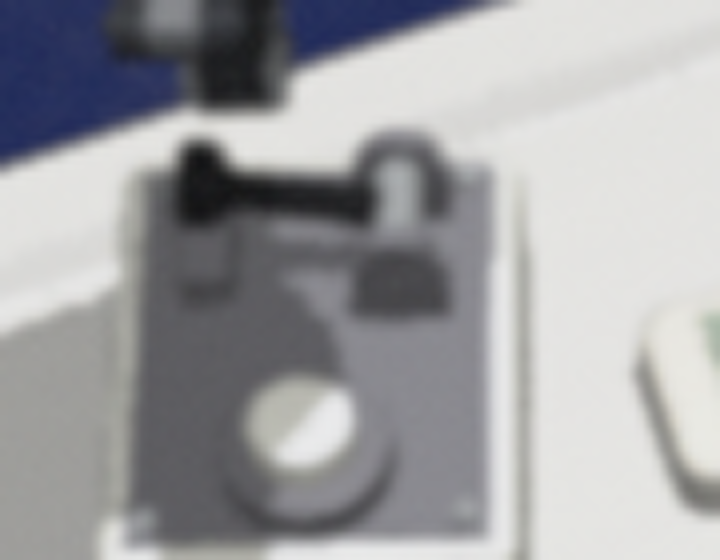

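```bash
cat >> h.py <<'E'
HINGE=HINGE+[.002,.0015,0]
def knob(a,extra=.004):
    t=.2-a  # lean back past vertical
    return HINGE+.048*(np.sin(t)*BX+np.array([0,0,np.cos(t)]))+[0,0,.155+extra]
E
python3 - <<'E'
from h import *
k=knob(1.5); r.grip(.42)
r.line_to([k[0],k[1],.30],.2); r.line_to(k,.1); print(r.sense()["ft_force"])
r.grip(0.0); s=r.sense(); print("grip",s["opening"],s["finger_force"],s["ft_force"])
for a in(1.3,1.1,.9,.7,.5,.3,.15,.05,0.): 
    r.line_to(knob(a),.06); s=r.sense(); print(a,s["ft_force"],round(s["opening"],2))
r.hold(.3); r.grip(.45); r.hold(.3)
cv2.imwrite("pics/k2.png",r.camera("side")[...,::-1])
k=knob(0); r.line_to([k[0],k[1],.40],.15); r.hold(.5)
im=r.camera("side"); cv2.imwrite("pics/k3.png",cv2.resize(im[150:240,210:330],None,fx=5,fy=5,interpolation=cv2.INTER_CUBIC)[...,::-1])
print(r.sense()["clock"])
E
```

```text
[-0.3827  0.5793  0.4032]
grip 0.21225143904166763 58.52839708328247 [-1.0285  0.2054  5.4238]
1.3 [ 1.9438  0.4983 -7.5965] 0.21
1.1 [ 1.2458  1.666  -7.426 ] 0.21
0.9 [-3.142   3.1503 -5.6485] 0.21
0.7 [-3.7288  3.393  -5.7429] 0.21
0.5 [-4.5698  3.6509 -3.5724] 0.21
0.3 [-4.8911  3.0046 -3.0832] 0.21
0.15 [-4.0434  2.768  -1.2553] 0.2
0.05 [-4.3936  2.1934  0.6501] 0.2
0.0 [-4.4716  2.9095  1.2174] 0.2
15.1583
```

View pics/k3.png

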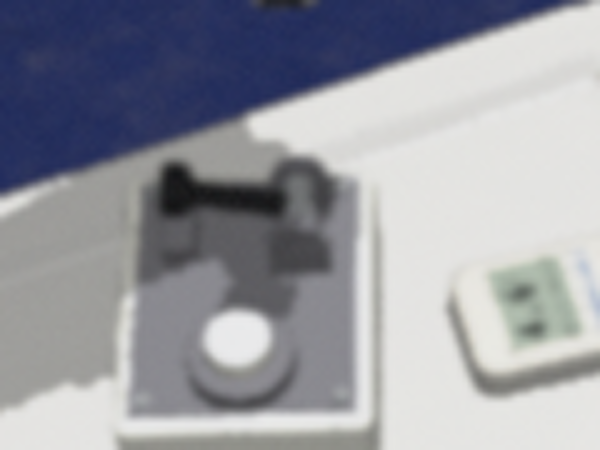

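```bash
python3 - <<'E'
import cv2
im=cv2.imread("pics/k2.png"); cv2.imwrite("pics/k2c.png",cv2.resize(im[140:230,220:320],None,fx=6,fy=6,interpolation=cv2.INTER_CUBIC))
E
```

```text
(no output)
```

View pics/k2c.png

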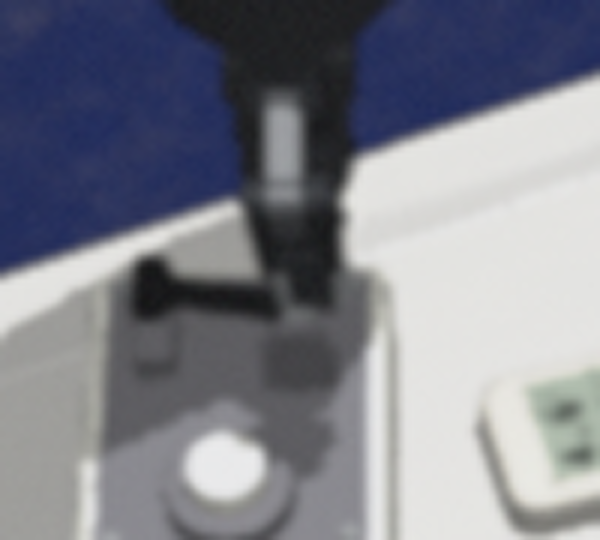

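```bash
python3 - <<'E'
from h import *
k=knob(1.5); r.grip(.42)
r.line_to([k[0],k[1],.30],.25); r.line_to(k,.1)
r.grip(0.0)
for a in(1.3,1.1,.9,.7,.5,.3,.15,.06): 
    r.line_to(knob(a),.06)
s=r.sense(); print(s["ft_force"],s["opening"],s["tcp_pos"],knob(.06))
crop=lambda:(lambda im:np.vstack([cv2.resize(im[140:215,230:305],None,fx=4,fy=4,interpolation=cv2.INTER_CUBIC)]))(r.camera("side"))
a=crop(); r.hold(.3); cv2.imwrite("pics/m.png",a[...,::-1])
im=r.camera("top"); cv2.imwrite("pics/mt.png",im[...,::-1])
s=r.sense();print(s["clock"])
E
```

```text
[-3.9219  2.1261 -0.5204] 0.21097311614559974 [ 0.5598 -0.0464  0.2899] [ 0.56   -0.0467  0.2895]
19.6333
```

View pics/m.png

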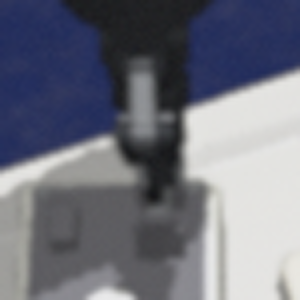

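```bash
cat >> h.py <<'E'
def dropped():
    g=cv2.cvtColor(r.camera("side"),cv2.COLOR_RGB2GRAY); return int((g[183:194,240:262]<50).sum()),int((g[168:190,266:276]<50).sum())
E
python3 - <<'E'
from h import *
g=cv2.imread("pics/side0.png",0); print("ref up",(g[183:194,240:262]<50).sum(),(g[168:190,266:276]<50).sum())
q0=R.from_quat(r.sense()["tool_rot"]); 
def go(a,d,rate=.05):
    k=knob(a,0)-[0,0,.155]; q=R.from_rotvec(BYv*d)*q0
    r.line_to(k-q.as_matrix()[:,2]*.159,rate,q.as_quat()); print(a,d,r.sense()["ft_force"])
for a,d in((.04,.06),(.02,.12),(.02,.2),(.01,.25)): go(a,d)
for o in(.23,.27,.33,.45):
    r.grip(o); s=r.sense(); print(o,s["opening"],s["finger_force"],s["ft_force"],dropped())
q=R.from_quat(s["tool_rot"]).as_matrix()[:,2]
r.line_to(np.array(s["tcp_pos"])-q*.09,.12); r.hold(.5); print(dropped(),r.sense()["clock"])
E
```

```text
ref up 0 59
0.04 0.06 [-3.4706  2.4044 -1.6395]
0.02 0.12 [-1.9859  3.0794 -5.842 ]
0.02 0.2 [  0.0749   3.5933 -13.5431]
0.01 0.25 [  2.4499   4.1964 -19.1632]
0.23 0.2291212585754469 7.574169114232063 [  1.0735   4.0637 -12.6685] (0, 143)
0.27 0.2713586485749933 0.0 [0.9608 0.3773 0.7349] (0, 136)
0.33 0.3302185125943126 0.0 [-0.0658 -0.1057 -0.0032] (95, 132)
0.45 0.45102800517254316 0.0 [-0.2475  0.3852 -0.0405] (95, 139)
(100, 1) 23.65
```

```bash
python3 - <<'E'
from h import *
k=knob(1.5); q=down(BY+np.pi/2)
r.move_pose([k[0],k[1],.32],q); r.grip(.42); r.line_to(k,.1)
r.grip(0.0)
for a in(1.3,1.1,.9,.7,.5,.3,.15,.05): r.line_to(knob(a),.06)
for a in np.arange(0,-.5,-.03):
    r.line_to(knob(a),.03); f=np.array(r.sense()["ft_force"]); print(round(a,2),round(BX@f,1),round(f[2],1))
    if BX@f<-13: break
r.line_to(knob(a+.04),.02); f=r.sense()["ft_force"]; print(BX@f,f)
for o in(.24,.27,.33,.45):
    r.grip(o); s=r.sense(); print(o,s["opening"],s["finger_force"],s["ft_force"],dropped())
r.hold(.5);print(dropped(),r.sense()["clock"])
E
```

```text
0.0 -5.0 -0.3
-0.03 -4.4 4.0
-0.06 -5.6 6.5
-0.09 -6.4 7.9
-0.12 -4.0 6.6
-0.15 -2.9 7.2
-0.18 -1.8 9.0
-0.21 -2.7 9.7
-0.24 -2.9 9.8
-0.27 -2.1 8.2
-0.3 -4.3 12.3
-0.33 -9.3 20.8
-0.36 -13.2 27.3
-6.684741747570607 [-6.229   2.6683 17.3224]
0.24 0.23922132802322196 0.6232085265219212 [0.4167 1.6003 1.7417] (0, 61)
0.27 0.27240373011311225 0.0 [ 0.3927 -0.3266  0.5822] (0, 61)
0.33 0.3314600269337614 0.0 [ 0.1585 -1.0778  0.3128] (0, 68)
0.45 0.44740670465435445 0.0 [ 0.2938 -1.1808  0.2227] (0, 78)
(0, 79) 33.0333
```

```bash
cat >> h.py <<'E'
def mastv():
    g=cv2.cvtColor(r.camera("side"),cv2.COLOR_RGB2GRAY); n,l,st,ce=cv2.connectedComponentsWithStats((g[270:325,240:300]<60).astype(np.uint8)); i=1+np.argmax(st[1:,4]); return st[i],ce[i]+[240,270]
E
python3 - <<'E'
from h import *
p=r.sense()["tcp_pos"]; r.line_to([p[0],p[1],.42],.15); print("lever",dropped())
r.grip(0)
AYv=np.array([-np.sin(AY),np.cos(AY),0]); a=ABTN-.003*AYv+[0,0,.004]
A=[a[0],a[1],.42]; j=[(abs(v[6]),i) for i,h in enumerate((AY+np.pi/2,AY-np.pi/2)) if (v:=r.ik(A,down(h))) is not None]
q=down(AY+(np.pi/2,-np.pi/2)[min(j)[1]])
r.move_pose(A,q); r.line_to([a[0],a[1],.30],.25)
press(a,stop=8.)
r.line_to([a[0],a[1],.42],.25); r.hold(.3)
print(mastv(),r.sense()["clock"],dropped())
for h in(AY,AY+np.pi,AY-np.pi): print(r.ik([MAST[0],MAST[1],.40],down(h)))
im=r.camera("side");cv2.imwrite("pics/ms.png",cv2.resize(im[150:390,200:330],None,fx=2.4,fy=2.4,interpolation=cv2.INTER_CUBIC)[...,::-1])
g=cv2.imread("pics/side0.png",0); n,l,st,ce=cv2.connectedComponentsWithStats((g[270:325,240:300]<60).astype(np.uint8)); print("before",st[1:],ce[1:]+[240,270])
E
```

```text
lever (0, 70)
[(np.float64(0.0858), np.float64(1.6)), (np.float64(0.0845), np.float64(1.1)), (np.float64(0.083), np.float64(2.8)), (np.float64(0.0815), np.float64(5.2)), (np.float64(0.08), np.float64(3.9)), (np.float64(0.0786), np.float64(5.2)), (np.float64(0.0783), np.float64(18.4))]
(array([  0,   0,  35,  48, 945], dtype=int32), array([256.5418, 288.4698])) 40.5167 (0, 48)
[-0.0903  0.4911  0.7072  1.7778 -0.3703  1.0097  0.4762]
[-0.3138  0.6536  1.0951  1.7885 -0.6473  1.1115 -2.4198]
[-0.3138  0.6536  1.0951  1.7885 -0.6473  1.1115 -2.4198]
before [[ 20  17  16  23 286]] [[267.9266 297.542 ]]
```

```bash
python3 - <<'E'
from h import *
print(plane("side",(267.9,297.5),.116))
q=down(AY); r.move_pose([MAST[0],MAST[1],.42],q); r.grip(.62)
r.line_to([MAST[0],MAST[1],.32],.2); r.hold(.2); f0=np.array(r.sense()["ft_force"])
r.line_to([MAST[0],MAST[1],.263],.08); print("down",np.array(r.sense()["ft_force"])-f0)
r.grip(0); s=r.sense(); print("grip",s["opening"],s["finger_force"],np.array(s["ft_force"])-f0,s["clock"])
z0=s["tcp_pos"][2]
for d in(.005,.01,.015,.025,.033):
    r.line_to([MAST[0],MAST[1],z0+d],.06); s=r.sense(); print(d,round(s["tcp_pos"][2]-z0,4),np.array(s["ft_force"])-f0,round(s["opening"],3))
print(s["clock"])
E
```

```text
[ 0.5011 -0.2844  0.116 ]
down [-0.7969  0.0357  1.0135]
grip 0.29919319880203366 55.15564383880701 [-1.9637  1.2168  0.6849] 44.3583
0.005 0.0053 [-1.7911 -1.4201 -0.4283] 0.303
0.01 0.0102 [-2.7944 -0.352  -0.4534] 0.302
0.015 0.0152 [-2.4931 -0.8765 -1.149 ] 0.304
0.025 0.0253 [-2.1159 -0.8083 -2.385 ] 0.303
0.033 0.0332 [-1.2425 -0.2811 -2.9776] 0.305
45.7083
```

```bash
python3 - <<'E'
from h import *
z=.263
for d in(.038,.045,.055,.065,.073,.078,.081,.083,.085,.087,.089,.091,.093,.095,.097):
    r.line_to([MAST[0],MAST[1],z+d],.06); s=r.sense(); f=s["ft_force"]; print(d,round(s["tcp_pos"][2]-z,4),np.round(f,1),round(s["opening"],3))
    if f[2]<-22: break
r.hold(.5); s=r.sense(); print(s["ft_force"],s["finger_force"],s["clock"],dropped())
im=r.camera("side");cv2.imwrite("pics/fin.png",cv2.resize(im[140:390,190:340],None,fx=2.4,fy=2.4,interpolation=cv2.INTER_CUBIC)[...,::-1])
E
```

```text
0.038 0.0378 [ 0.5 -1.6 -8.1] 0.303
0.045 0.0451 [ 0.6 -0.9 -8.3] 0.302
0.055 0.0553 [ 0.5 -2.2 -9.4] 0.307
0.065 0.0653 [ 0.7 -1.3 -9.6] 0.303
0.073 0.0732 [  0.4  -0.8 -10.6] 0.305
0.078 0.0782 [  1.6  -1.  -10.5] 0.303
0.081 0.0811 [  0.2  -1.9 -10.7] 0.303
0.083 0.083 [-0.6 -1.9 -9.7] 0.302
0.085 0.085 [ -0.3  -1.3 -11.7] 0.305
0.087 0.0857 [  2.8  -3.3 -23.9] 0.303
[  3.8063  -3.8015 -25.2429] 59.02554155619555 48.8917 (0, 0)
```

View pics/fin.png

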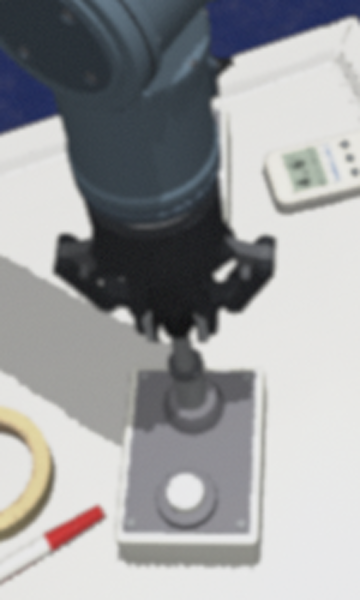

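```bash
python3 - <<'E'
from h import *
g=cv2.cvtColor(r.camera("top"),cv2.COLOR_RGB2GRAY); n,l,st,ce=cv2.connectedComponentsWithStats((g[235:300,190:270]<60).astype(np.uint8)); print([(s.tolist(),(c+[190,235]).round(1).tolist()) for s,c in zip(st[1:],ce[1:]) if s[4]>20], g[270:276,240:248].mean())
s=r.sense(); print(s["ft_force"],s["clock"]); print(r.sign_off())
E
```

```text
[([17, 8, 13, 13, 107], [213.5, 248.3])] 239.95833333333334
[  2.793   -3.8162 -25.9149] 49.0417
the job is handed in; nothing more can be done
None
```

The job is handed in at about 49 s: the test button dropped the lever, and it now stays up by itself (twice on the way it fell back when I let go). The release button is pressed and the mast is held at its second stop, fully extended. I did not touch the thermometer, the cotton jar or the carton.

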